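# Hold the bleeder plug seated in the discharge box

### The job

Put the orange bleeder plug into the bayonet socket of the blue discharge box with its white stripe facing the white mark, push it down fully home against the spring, then twist it a quarter turn clockwise until the stripe points at the green mark. The socket springs back when let go, so finish still gripping the plug, holding it pressed flush with the box and fully turned; leave the grey plug, the circuit board, the screwdriver and the parts tray where they are.

Things in the scene. Friction and masses are not known exactly. Their poses are not given: they have to be found in the camera images.
- plug: Orange bleeder plug, 72 mm tall, about 150 g, loose, standing upright, shank down, on the bench in one of two places (the grey plug in the other). Origin: centre of its underside, z up its axis, x towards its white stripe (on top face and flange). Round shank 28 mm diameter, heights 0 to 30 mm, foot tapered to 21 mm over the lowest 5 mm; round flange 52 mm diameter, heights 30 to 36 mm.
- plug_grip (a point): Centre of the plug's orange square grip, 54 mm above the plug's origin; axes as the plug's. The grip is 30 x 30 mm, sides parallel to the plug's x and y, from the flange at 36 mm up to 72 mm; it can be gripped across either pair of flats.
- plug_lug (a point): Outer end of the plug's wide brass bayonet lug, 21 mm from the axis along plug +x, 16 mm above the plug's origin. This lug is 14 mm wide; a narrow one, 7 mm wide, stands opposite at -x, also reaching 21 mm from the axis. Both span heights 12 to 20 mm above the plug's origin.
- box: Discharge box fixed to the bench: all blue, 140 x 140 mm, 80 mm high. Origin: centre of its underside, z up, which is also the socket's axis; x points to the white entry mark. With the plug fully home its flange lies flush on the box's top and the plug's origin is 50 mm above this origin.
- socket_mouth (a point): Centre of the socket's mouth on the box's top face, 80 mm above the bench. The top is 6 mm thick: a 30 mm bore with two slots out to 23 mm from the axis, 17 mm wide towards box +x, 10 mm wide towards -x. So the plug enters only with its x along the box's x, within about 4 degrees. The lugs clear the top's underside by 4 mm at home and only there can turn.
- entry_mark (a point): Middle of the white mark on the box's top, 40 mm from the socket's axis along box +x: the plug's stripe faces it to go in.
- hold_mark (a point): Middle of the green mark on the box's top, 40 mm from the socket's axis along box -y: the plug's stripe points at it when fully turned.
- contact_ring (a joint): Turn of the sprung ring inside the socket, rad: 0 at rest, growing clockwise seen from above (box +x towards -y) as the plug's lugs push it. It lags the plug's turn by about 0.14 rad of free play and has a stop at 1.47, so the plug turns about 1.6 rad in all. Its return spring resists with 0.07 rising to 0.15 N m.
- spring_plate (a joint): How far the plug has pressed the socket's spring plate down, m: 0 at rest, 0.010 with the plug fully home. The plug meets it after 20 mm of insertion; it pushes up with 5 N, rising to 9 N at home.
- spare: Bystander: a grey plug of the same size but with a round grip, 34 mm diameter, standing upright. Origin: centre of its underside. Leave it alone.
- board: Bystander: a green circuit board with components, 110 x 80 mm and 24 mm high, lying on the bench. Origin: centre of its underside.
- screwdriver: Bystander: a screwdriver about 200 mm long lying on the bench, handle to its -x.
- parts_tray: Bystander: a yellow open parts tray, 90 x 120 x 35 mm. Origin: centre of its underside.
There are look-alikes about, which are no part of the job. There is more than one size of the plug; the job needs the middle-sized.

How it is judged:
By the outcome, as a careful person would: the job done as asked, in the order asked, and still so for the second after the job is handed in, while the arm keeps its last pose, push and grip.
It also fails if it takes over 45 s, if anything falls off the work surface, if the arm or the gripper's body presses on something with over 40 N, if the wrist force passes 120 N, or if a joint passes its speed limit or range.

### The arm

A 7-joint arm with a two-finger parallel gripper is mounted at the origin on the work surface. World frame = base frame: x ahead of the robot, y to its left, z up, the work surface at z = 0. Lengths are in m, angles in degrees, forces in N, time in s.
With the tool pointing down it reaches from about 0.4 to 0.925 m from the base axis. Payload 5.6 kg.
Tool frame: the origin (TCP) lies on the centre line of the jaws, within the pads' length; the fingertips stand 22 mm ahead of it and the grasp point (between the pads) lies 3 mm ahead of it; z points along the fingers, y is the line along which they close (so a half turn about z gives the same grasp; the last joint's range is limited). The gripper opens to 85 mm and grips with 20 to 120 N. Pads are 22 mm wide; open, the fingers measure 114 mm over their backs; the gripper's body (76 mm by 85 mm) begins 54 mm behind the grasp point. The pads swing forward as they close: fully open they stand 13 mm farther back than shut.
Start: joints at [-65.546, 26.786, -0.665, 91.828, 0.344, 61.387, -3.226], TCP at [0.294, 0.58, 0.253] pointing down, gripper open.
Joint ranges: [-144.91, 144.91], [-17.63, 115.5], [-89.93, 88.59], [15.96, 139.68], [-74.01, 254.01], [8.47, 105.57], [-167.45, 167.45]. Speed limits (degrees/s): [147.25, 147.25, 180, 180, 180, 180, 180].

### API

Orientations are given as [roll, pitch, yaw] about the fixed x, y, z axes, in that order (R = Rz(yaw) Ry(pitch) Rx(roll)).
In Python, from rig import sensors, capture, camera_info, bot gives the robot as it stands.
- The arm moves only by the tool move_arm, never from a script. Its argument "moves" is a list of rows, each an object of numbers: "x", "y", "z": the shift along the world's x, y, z normalised to -1 to 1, where 1 is 0.02 m; "roll": the turn about the world's z normalised to -1 to 1, where 1 is 0.1 rad; "grip": the opening, from 0 (shut) to 1 (fully open). In form: [{"x": .., "y": .., "z": .., "roll": .., "grip": ..}, ...]. A call has 1 to 12 rows; each row shifts and turns the commanded pose from where the row before left it; what a row does not reach is not made up. A row lasts 1/8 s, in which the tool goes at most 62.5 mm and 10.7 degrees, less where a joint would pass 70% of its speed; a pose out of reach is approached as far as the arm can. A call with a number of a shift or a turn outside -1 to 1 is refused whole. A call with a gripper value outside its range is refused whole. The fingers move at their own pace and stop on an object; "force" is the grip in N (left out, the last holds). Time passes only in rows, so rows that do not move let the fingers close. It gives the time, the measured TCP pose, the force, the opening and the grip force at its end, in the units of the state.
- sensors.sense(): the state, without advancing time (a new reading comes with each control period).
- capture(name): name is "scene" or "top" or "wrist"; returns the picture (480x640x3 uint8, red, green, blue); there is no depth.
- camera_info(name): a dict with "vfov" (degrees; the focal length in pixels is half the picture's height over the tangent of half this angle, whatever the lens; pixels are square), "cx", "cy" (the principal point, pixels), "R" (3x3) and "t" (3): a world point X has camera coordinates R X + t; the wrist camera has in their place "T_tool_cam" (4x4, takes a point from camera to tool coordinates, whose origin is the TCP and whose axes are the flange's). Camera axes: x right, y down, z forward; pixel columns grow to the right and rows downward; lengths in m; the calibration is good to about 2 mm. A picture is of the moment at which its call begins: read the wrist's pose just before it. camera_info takes no time and is no camera call.
- bot.sign_off(): hands the job in; it is judged then, once.
The state is a dict: "time_s": time; "q": joint angles; "dq": joint speeds; "effort": joint torques, N m; "tool_pos": TCP position; "eef_rot": TCP orientation; "ft_force": force on the tool from outside, world axes, zero at the start; "moment": the same for the moment, N m; "width": finger opening in m; "gripper_force": force on a finger pad.
Only numpy, scipy, OpenCV 4.12 (cv2) and the standard library are available. Lean on these libraries where they do the work, as an engineer would, in place of code of your own. Each camera call takes 0.05 s, during which the arm holds its last target. There are 200 camera calls.

## Working session

There is one attempt and no reset: what is moved stays moved. The work goes in short steps, Python scripts to look and compute and a tool call to move; the robot and the scene stay as the last step left them, time stands still between calls to the robot, and variables do not carry over. Pictures are saved under pics/ and viewed, at most 10 in all, crops included, and the job is handed in when it is done.

Besides the shell and the picture viewer there is one more tool, called as name(argument=value, ...), one argument or row to a line, values as JSON. move_arm: Moves the arm, as the interface text tells. Scaled input: -1 to 1 covers 0.02 m each way for a shift and 0.1 rad each way for a turn. Its arguments: {"type":"object","properties":{"moves":{"type":"array"},"force":{"type":"number"}},"required":["moves"]}

```bash
mkdir -p pics; python3 - <<'E'
from rig import sensors,capture,camera_info
import cv2,json
for n in("scene","top"):
    cv2.imwrite(f"pics/{n}0.png",capture(n)[:,:,::-1])
    c=camera_info(n);print(n,c)
print(camera_info("wrist"));print(sensors.sense())
E
```

```text
scene {'vfov': 45.931361692325794, 'cx': 324.69455525478884, 'cy': 235.6037948621757, 'R': array([[-0.84730152,  0.53085735, -0.01645028],
       [ 0.42419367,  0.65776812, -0.62241532],
       [-0.31959328, -0.53435155, -0.78251425]]), 't': array([ 0.52035538, -0.14673555,  1.32595138])}
top {'vfov': 52.61143973128168, 'cx': 317.37665179642244, 'cy': 243.16357839957374, 'R': array([[ 0.00480855, -0.99998176, -0.00365456],
       [-0.97494063, -0.00387524, -0.22243145],
       [ 0.22241323,  0.00463255, -0.97494148]]), 't': array([-0.06958762,  0.58008277,  0.83255628])}
{'vfov': 71.23711648835123, 'cx': 318.61792500575723, 'cy': 241.59799488750846, 'T_tool_cam': array([[-2.86448313e-04, -9.63503971e-01, -2.67693886e-01,
         6.84841464e-02],
       [ 9.99999947e-01, -3.17884388e-04,  7.40942288e-05,
         9.49872264e-04],
       [-1.56485791e-04, -2.67693851e-01,  9.63504010e-01,
        -1.21038266e-01],
       [ 0.00000000e+00,  0.00000000e+00,  0.00000000e+00,
         1.00000000e+00]])}
{'time_s': 0.1, 'q': array([-65.54702043,  26.8325554 ,  -0.66391449,  91.87598148,
         0.34468552,  61.38677899,  -3.22438986]), 'dq': array([-0.02644505, -0.151463  , -0.06301392, -0.08297943,  0.06221007,
       -0.00805567, -0.02518435]), 'effort': array([ 1.40005286e-03, -5.33522558e+01,  2.16145988e-02, -2.51968002e+01,
        1.15037884e-02,  4.24952668e-03,  6.78341522e-06]), 'tool_pos': array([0.29410681, 0.5791279 , 0.25241299]), 'eef_rot': array([-1.79906959e+02,  7.89048229e-03,  1.53080633e+02]), 'ft_force': array([ 0.46144089,  0.22047872, -0.50881365]), 'moment': array([ 0.00778656, -0.00468524, -0.01456554]), 'gripper_force': 0.0, 'width': 0.08541721312869847}
```

View pics/top0.png

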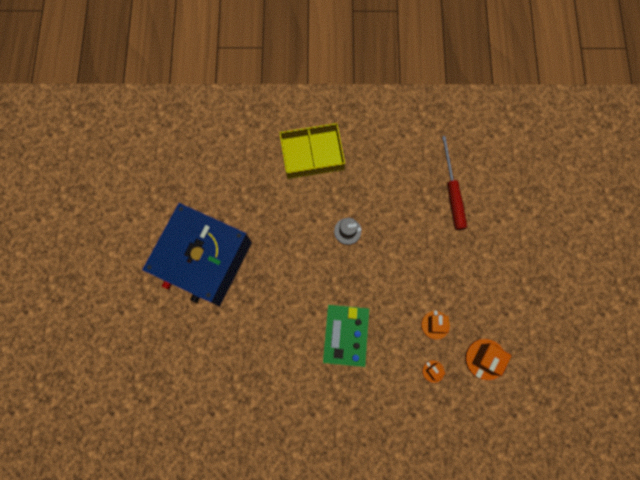

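View pics/scene0.png

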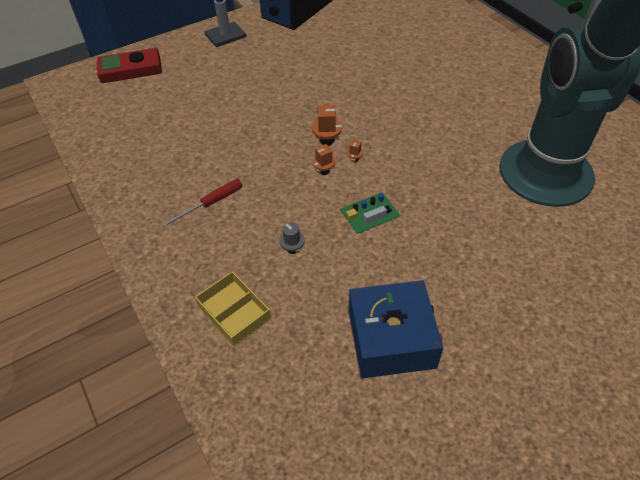

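The top view shows the middle-sized orange plug at about (436,325), the large one at (488,360) and the small one at (433,371). The box is at (200,253) with its white mark at (205,231) and green mark at (214,261). I'll zoom in to measure.

```bash
python3 - <<'E'
import cv2,numpy as np
a=cv2.imread("pics/top0.png")
f=lambda x,y,s,k:cv2.resize(a[y:y+s,x:x+s],(400,400),interpolation=cv2.INTER_CUBIC)
p=f(410,300,50,8);b=f(140,195,120,8)
cv2.imwrite("pics/c.png",np.hstack([p,b]))
E
cat > h.py <<'E'
import numpy as np
from rig import camera_info,sensors
from scipy.spatial.transform import Rotation as Rt
def ray(n,u,v,s=None,c=None):
    c=c or camera_info(n); f=240/np.tan(np.radians(c["vfov"]/2))
    d=np.array([(u-c["cx"])/f,(v-c["cy"])/f,1.])
    if n=="wrist":
        T=np.eye(4);T[:3,:3]=Rt.from_euler("xyz",s["eef_rot"],degrees=True).as_matrix();T[:3,3]=s["tool_pos"]
        M=T@c["T_tool_cam"];return M[:3,3],M[:3,:3]@d
    R=np.array(c["R"]);return -R.T@c["t"],R.T@d
def at(n,u,v,z,s=None):
    o,d=ray(n,u,v,s);return o+d*(z-o[2])/d[2]
E
python3 - <<'E'
from h import *
for nm,u,v,z in[("plug",436,325,.036),("white",205,231,.08),("green",214,261,.08),("sock",197,252,.08)]:print(nm,at("top",u,v,z).round(4))
E
```

```text
plug [ 0.4336 -0.2857  0.036 ]
white [0.599  0.1387 0.08  ]
green [0.5433 0.1193 0.08  ]
sock [0.5597 0.151  0.08  ]
```

View pics/c.png

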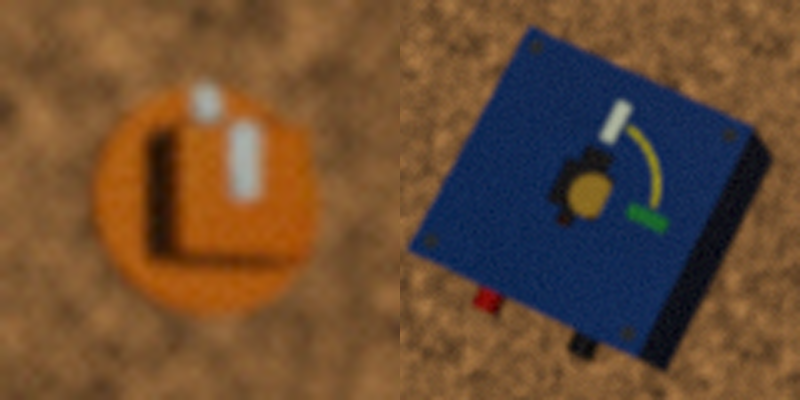

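The crop gives the plug flange centre at (436,325.4) with its stripe pointing along about world +x. The box's white mark is at (204.8,231.3) and the green at (214.1,260.4), so box yaw is about -26°. I'll grip across the plug's y flats at tool yaw 180.

move_arm(
  moves=[
    {"x":0.7,"y":-1,"roll":0.4,"grip":1},
    {"x":0.7,"y":-1,"roll":0.4,"grip":1},
    {"x":0.7,"y":-1,"roll":0.4,"grip":1},
    {"x":0.7,"y":-1,"roll":0.4,"grip":1},
    {"x":0.7,"y":-1,"roll":0.4,"grip":1},
    {"x":0.7,"y":-1,"roll":0.4,"grip":1},
    {"x":0.7,"y":-1,"roll":0.4,"grip":1},
    {"x":0.7,"y":-1,"roll":0.4,"grip":1},
    {"x":0.7,"y":-1,"roll":0.4,"grip":1},
    {"x":0.7,"y":-1,"roll":0.4,"grip":1},
    {"x":0.7,"y":-1,"roll":0.4,"grip":1},
    {"x":0.7,"y":-1,"roll":0.3,"grip":1},
  ],
)

```text
validation failed for argument at $.mo...
```

move_arm(
  moves=[
    {"x":0.1,"y":-1},
    {"x":0.1,"y":-1},
    {"x":0.1,"y":-1},
    {"x":0.1,"y":-1},
    {"x":0.1,"y":-1},
    {"x":0.1,"y":-1},
    {"x":0.1,"y":-1},
    {"x":0.1,"y":-1},
    {"x":0.1,"y":-1},
    {"x":0.1,"y":-1},
    {"x":0.1,"y":-1},
    {"x":0.1,"y":-1},
  ],
)

```text
validation failed for argument at $.mo...
```

move_arm(
  moves=[
    {"x":-0.1,"y":-1},
    {"x":-0.1,"y":-1},
    {"x":-0.1,"y":-1},
    {"x":-0.1,"y":-1},
    {"x":-0.1,"y":-1},
    {"x":-0.1,"y":-1},
    {"x":-0.1,"y":-1},
    {"x":-0.1,"y":-1},
    {"x":-0.1,"y":-1},
    {"x":-0.1,"y":-1},
    {"x":-0.1,"y":-1},
    {"x":-0.1,"y":-1},
  ],
)

```text
validation failed for argument at $.mo...
```

move_arm(
  moves=[
    {"x":-0.2,"y":-1},
    {"x":-0.2,"y":-1},
    {"x":-0.2,"y":-1},
    {"x":-0.2,"y":-1},
    {"x":-0.2,"y":-1},
    {"x":-0.2,"y":-1},
    {"x":-0.2,"y":-1},
    {},
    {},
  ],
)

```text
validation failed for argument at $.mo...
```

```bash
python3 - <<'E'
from h import *
from rig import capture
import cv2
s=sensors.sense();a=capture("wrist")[:,:,::-1]
cv2.imwrite("pics/w1.png",a);np.save("s1.npy",s,allow_pickle=True)
print(s["tool_pos"],s["eef_rot"],s["q"],s["time_s"])
E
```

```text
[0.29410681 0.5791279  0.25241299] [-1.79906959e+02  7.89048229e-03  1.53080633e+02] [-65.54702043  26.8325554   -0.66391449  91.87598148   0.34468552
  61.38677899  -3.22438986] 0.1
```

View pics/w1.png

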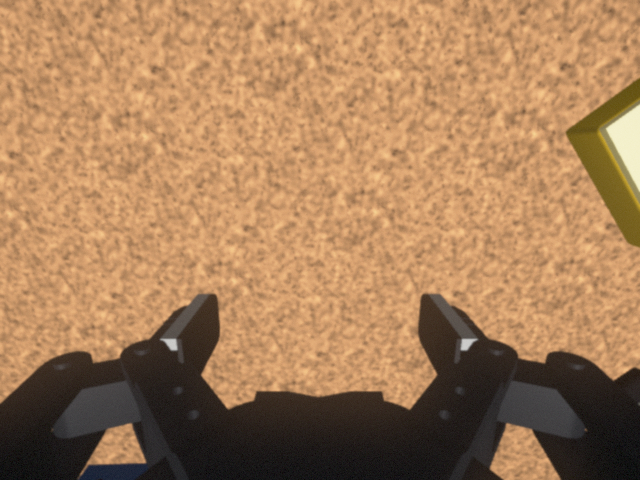

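The moves were refused before anything moved, so this picture only shows the start area. I think every row needs all its keys filled in.

move_arm(
  moves=[
    {"x":0.7,"y":-1,"z":0,"roll":0.4,"grip":1},
    {"x":0.7,"y":-1,"z":0,"roll":0.4,"grip":1},
    {"x":0.7,"y":-1,"z":0,"roll":0.4,"grip":1},
    {"x":0.7,"y":-1,"z":0,"roll":0.4,"grip":1},
    {"x":0.7,"y":-1,"z":0,"roll":0.4,"grip":1},
    {"x":0.7,"y":-1,"z":0,"roll":0.4,"grip":1},
    {"x":0.7,"y":-1,"z":0,"roll":0.4,"grip":1},
    {"x":0.7,"y":-1,"z":0,"roll":0.4,"grip":1},
    {"x":0.7,"y":-1,"z":0,"roll":0.4,"grip":1},
    {"x":0.7,"y":-1,"z":0,"roll":0.4,"grip":1},
    {"x":0.7,"y":-1,"z":0,"roll":0.4,"grip":1},
    {"x":0.7,"y":-1,"z":0,"roll":0.3,"grip":1},
  ],
)

```text
time_s: 1.65
tool_pos: [0.4626, 0.3387, 0.2531]
eef_rot: [-180.0, -0.0, -179.9]
ft_force: [0.2, -0.5, -0.2]
width: 0.0851
gripper_force: 0.0
```

move_arm(
  moves=[
    {"x":0.1,"y":-1,"z":0,"roll":0,"grip":1},
    {"x":0.1,"y":-1,"z":0,"roll":0,"grip":1},
    {"x":0.1,"y":-1,"z":0,"roll":0,"grip":1},
    {"x":0.1,"y":-1,"z":0,"roll":0,"grip":1},
    {"x":0.1,"y":-1,"z":0,"roll":0,"grip":1},
    {"x":0.1,"y":-1,"z":0,"roll":0,"grip":1},
    {"x":0.1,"y":-1,"z":0,"roll":0,"grip":1},
    {"x":0.1,"y":-1,"z":0,"roll":0,"grip":1},
    {"x":0.1,"y":-1,"z":0,"roll":0,"grip":1},
    {"x":0.1,"y":-1,"z":0,"roll":0,"grip":1},
    {"x":0.1,"y":-1,"z":0,"roll":0,"grip":1},
    {"x":0.1,"y":-1,"z":0,"roll":0,"grip":1},
  ],
)

```text
time_s: 3.15
tool_pos: [0.4862, 0.0983, 0.2534]
eef_rot: [180.0, 0.0, -180.0]
ft_force: [-0.1, -0.7, 0.6]
width: 0.0854
gripper_force: 0.0
```

move_arm(
  moves=[
    {"x":-0.1,"y":-1,"z":0,"roll":0,"grip":1},
    {"x":-0.1,"y":-1,"z":0,"roll":0,"grip":1},
    {"x":-0.1,"y":-1,"z":0,"roll":0,"grip":1},
    {"x":-0.1,"y":-1,"z":0,"roll":0,"grip":1},
    {"x":-0.1,"y":-1,"z":0,"roll":0,"grip":1},
    {"x":-0.1,"y":-1,"z":0,"roll":0,"grip":1},
    {"x":-0.1,"y":-1,"z":0,"roll":0,"grip":1},
    {"x":-0.1,"y":-1,"z":0,"roll":0,"grip":1},
    {"x":-0.1,"y":-1,"z":0,"roll":0,"grip":1},
    {"x":-0.1,"y":-1,"z":0,"roll":0,"grip":1},
    {"x":-0.1,"y":-1,"z":0,"roll":0,"grip":1},
    {"x":-0.1,"y":-1,"z":0,"roll":0,"grip":1},
  ],
)

```text
time_s: 4.65
tool_pos: [0.4618, -0.1415, 0.2534]
eef_rot: [180.0, 0.0, -180.0]
ft_force: [1.0, 0.1, 0.0]
width: 0.085
gripper_force: 0.0
```

move_arm(
  moves=[
    {"x":-0.1,"y":-1,"z":0,"roll":0,"grip":1},
    {"x":-0.1,"y":-1,"z":0,"roll":0,"grip":1},
    {"x":0,"y":-1,"z":0,"roll":0,"grip":1},
    {"x":0,"y":-1,"z":0,"roll":0,"grip":1},
    {"x":0,"y":-1,"z":0,"roll":0,"grip":1},
    {"x":0,"y":-1,"z":0,"roll":0,"grip":1},
    {"x":0,"y":-1,"z":0,"roll":0,"grip":1},
    {"x":0,"y":0,"z":0,"roll":0,"grip":1},
    {"x":0,"y":0,"z":0,"roll":0,"grip":1},
  ],
)

```text
time_s: 5.78
tool_pos: [0.4581, -0.2797, 0.2531]
eef_rot: [180.0, -0.0, -180.0]
ft_force: [-0.7, 0.1, -0.4]
width: 0.0855
gripper_force: 0.0
```

```bash
python3 - <<'E'
from h import *
from rig import capture
import cv2
s=sensors.sense();a=capture("wrist")[:,:,::-1]
cv2.imwrite("pics/w2.png",a);np.save("s2.npy",s,allow_pickle=True)
print(s["tool_pos"],s["eef_rot"],s["q"],s["time_s"])
E
```

```text
[ 0.45809295 -0.27972489  0.2531442 ] [ 1.79953653e+02 -1.03817266e-02 -1.79968943e+02] [ 10.72336156  16.00683714  20.51732669 108.89358798  -6.71424634
  56.28246028 124.28116715] 5.775
```

View pics/w2.png

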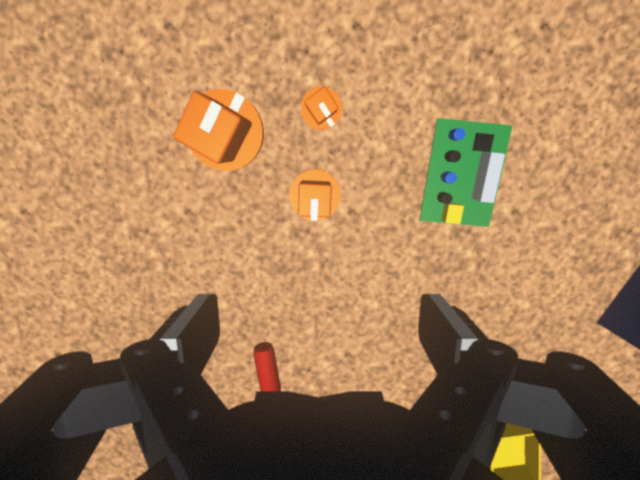

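The wrist view shows the middle plug with its flange centre at about (315,194) and stripe end at (314,210). The large plug is at (218,128), the small one at (321,108) and the board at (466,172). Now I'll compute the position and yaw.

```bash
python3 - <<'E'
from h import *
import cv2
s=np.load("s2.npy",allow_pickle=True).item();a=cv2.imread("pics/w2.png")
h=cv2.cvtColor(a,cv2.COLOR_BGR2HSV)
m=((h[...,0]<14)&(h[...,1]>170)).astype(np.uint8)|((h.min(2)>-1)&(a.min(2)>185)).astype(np.uint8)
m=cv2.morphologyEx(m,cv2.MORPH_CLOSE,np.ones((5,5)))
for i,t in enumerate(zip(*cv2.connectedComponentsWithStats(m)[2:4])):
    if i and t[0][4]>300 and t[0][1]<260:
        print(t[0],t[1])
sub=a[150:240,270:360]
mm=(sub.min(2)>170).astype(np.uint8)
ys,xs=np.nonzero(mm);P=np.c_[xs+270,ys+150]
r=cv2.minAreaRect(P.astype(np.float32));print("stripe",r,cv2.boxPoints(r).round(1).tolist())
for u,v,z in[(315,194,.036),(r[0][0],r[0][1],.072),(218,128,.05),(321,108,.02)]:print(at("wrist",u,v,z,s).round(4))
# edges of pic, zoomed
cv2.imwrite("pics/c2.png",cv2.resize(sub,(540,540),interpolation=cv2.INTER_CUBIC))
E
```

```text
[302  87  39  43 621] [322.7020934  105.12882448]
[ 173   89   90   75 2733] [215.67471643 121.08379071]
[481 153  23  49 627] [492.19617225 177.06220096]
stripe ((314.0, 209.5), (21.0, 6.0), 90.0) [[311.0, 199.0], [317.0, 199.0], [317.0, 220.0], [311.0, 220.0]]
[ 0.4343 -0.282   0.036 ]
[ 0.4437 -0.2826  0.072 ]
[ 0.372  -0.3707  0.05  ]
[ 0.3515 -0.276   0.02  ]
```

View pics/c2.png

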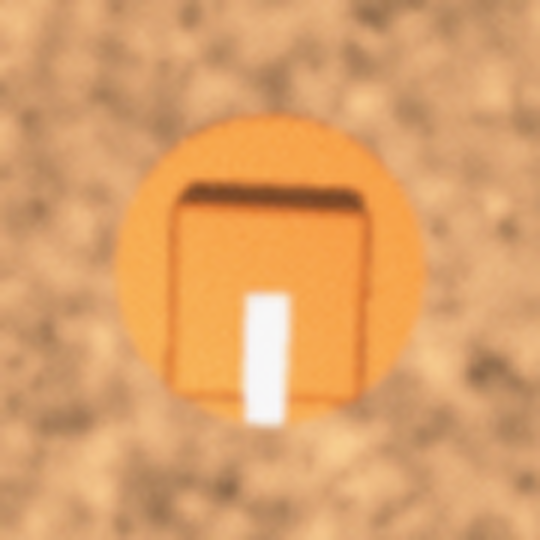

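move_arm(
  moves=[
    {"x":-0.6,"y":-0.08,"z":-0.5,"roll":-0.35,"grip":1},
    {"x":-0.6,"y":-0.08,"z":-1,"roll":0,"grip":1},
    {"x":0,"y":0,"z":-1,"roll":0,"grip":1},
    {"x":0,"y":0,"z":-1,"roll":0,"grip":1},
    {"x":0,"y":0,"z":-1,"roll":0,"grip":1},
    {"x":0,"y":0,"z":-1,"roll":0,"grip":1},
    {"x":0,"y":0,"z":-0.5,"roll":0,"grip":1},
    {"x":0,"y":0,"z":0,"roll":0,"grip":1},
  ],
)

```text
time_s: 6.82
tool_pos: [0.4335, -0.2833, 0.1327]
eef_rot: [180.0, -0.1, 178.0]
ft_force: [0.0, -0.8, -0.3]
width: 0.0851
gripper_force: 0.0
```

```bash
python3 - <<'E'
from h import *
from rig import capture
import cv2
s=sensors.sense();a=capture("wrist")[:,:,::-1].copy()
cv2.imwrite("pics/w3.png",a);np.save("s3.npy",s,allow_pickle=True)
print(s["tool_pos"],s["eef_rot"],s["time_s"],s["ft_force"])
E
```

```text
[ 0.43354133 -0.2832687   0.13267919] [ 1.79964548e+02 -8.66890514e-02  1.77977226e+02] 6.825 [ 0.00466571 -0.82476974 -0.34232799]
```

View pics/w3.png

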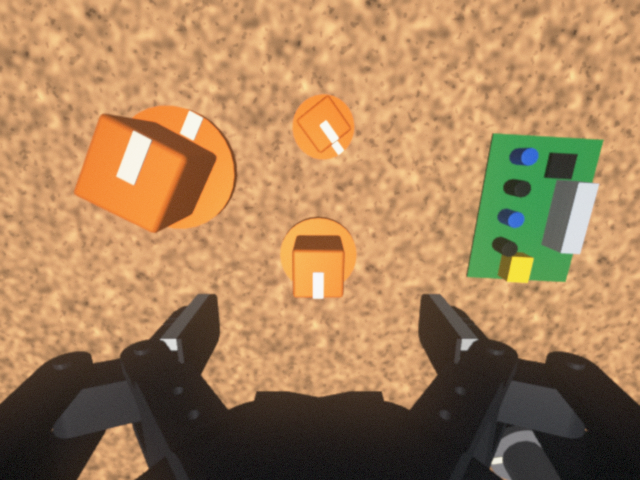

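Here the plug's top face is centred at about (318.5,273.5), its flange spans columns 281–356, and its edges run parallel to the image, so the yaw is right.

```bash
python3 - <<'E'
from h import *
s=np.load("s3.npy",allow_pickle=True).item()
for u,v,z in[(318.5,250,.072),(318.5,297.5,.072),(318.5,217,.036),(281,255,.036),(356,255,.036)]:print(at("wrist",u,v,z,s).round(4))
E
```

```text
[ 0.4209 -0.2817  0.072 ]
[ 0.4502 -0.2827  0.072 ]
[ 0.4091 -0.2812  0.036 ]
[ 0.4345 -0.3077  0.036 ]
[ 0.4363 -0.2566  0.036 ]
```

move_arm(
  moves=[
    {"x":0.09,"y":0.05,"z":-0.9,"roll":0,"grip":1},
    {"x":0,"y":0,"z":-1,"roll":0,"grip":1},
    {"x":0,"y":0,"z":-0.8,"roll":0,"grip":1},
    {"x":0,"y":0,"z":-0.5,"roll":0,"grip":1},
    {"x":0,"y":0,"z":-0.3,"roll":0,"grip":1},
    {"x":0,"y":0,"z":0,"roll":0,"grip":0},
    {"x":0,"y":0,"z":0,"roll":0,"grip":0},
    {"x":0,"y":0,"z":0,"roll":0,"grip":0},
    {"x":0,"y":0,"z":0,"roll":0,"grip":0},
    {"x":0,"y":0,"z":0,"roll":0,"grip":0},
    {"x":0,"y":0,"z":0,"roll":0,"grip":0},
  ],
  force=70,
)

```text
time_s: 8.25
tool_pos: [0.4365, -0.2829, 0.0639]
eef_rot: [-180.0, 0.1, 178.0]
ft_force: [-0.3, 0.1, 5.7]
width: 0.029
gripper_force: 69.1
```

Gripped: 29 mm wide, 69 N. Next I lift.

move_arm(
  moves=[
    {"x":0,"y":0,"z":0.4,"roll":0,"grip":0},
    {"x":0,"y":0,"z":0.9,"roll":0,"grip":0},
    {"x":0,"y":0,"z":1,"roll":0,"grip":0},
    {"x":0,"y":0,"z":1,"roll":0,"grip":0},
    {"x":0,"y":0,"z":1,"roll":0,"grip":0},
    {"x":0,"y":0,"z":1,"roll":0,"grip":0},
    {"x":0,"y":0,"z":1,"roll":0,"grip":0},
    {"x":0.3,"y":0.5,"z":1,"roll":-0.2,"grip":0},
    {"x":0.56,"y":0.96,"z":0.5,"roll":-0.2,"grip":0},
    {"x":0.56,"y":0.96,"z":0,"roll":-0.2,"grip":0},
    {"x":0.56,"y":0.96,"z":0,"roll":-0.2,"grip":0},
    {"x":0.56,"y":0.96,"z":0,"roll":-0.2,"grip":0},
  ],
)

```text
time_s: 9.75
tool_pos: [0.487, -0.1952, 0.2203]
eef_rot: [-180.0, 0.0, 172.2]
ft_force: [-0.2, 0.8, -0.8]
width: 0.029
gripper_force: 69.2
```

move_arm(
  moves=[
    {"x":0.56,"y":0.96,"z":0,"roll":-0.2,"grip":0},
    {"x":0.56,"y":0.96,"z":0,"roll":-0.2,"grip":0},
    {"x":0.56,"y":0.96,"z":0,"roll":-0.2,"grip":0},
    {"x":0.56,"y":0.96,"z":0,"roll":-0.2,"grip":0},
    {"x":0.56,"y":0.96,"z":0,"roll":-0.2,"grip":0},
    {"x":0.56,"y":0.96,"z":0,"roll":-0.2,"grip":0},
    {"x":0.56,"y":0.96,"z":0,"roll":-0.2,"grip":0},
    {"x":0.56,"y":0.96,"z":0,"roll":-0.2,"grip":0},
    {"x":0.56,"y":0.96,"z":0,"roll":-0.2,"grip":0},
    {"x":0.56,"y":0.96,"z":0,"roll":-0.2,"grip":0},
    {"x":0.56,"y":0.96,"z":0,"roll":-0.2,"grip":0},
    {"x":0.56,"y":0.96,"z":0,"roll":-0.2,"grip":0},
  ],
)

```text
time_s: 11.25
tool_pos: [0.6214, 0.0351, 0.2203]
eef_rot: [180.0, 0.0, 158.5]
ft_force: [0.2, 0.7, -0.3]
width: 0.0289
gripper_force: 69.2
```

move_arm(
  moves=[
    {"x":0.56,"y":0.9,"z":0,"roll":-0.2,"grip":0},
    {"x":0.56,"y":0.8,"z":0,"roll":-0.2,"grip":0},
    {"x":0.56,"y":0.8,"z":0,"roll":-0.2,"grip":0},
    {"x":0,"y":0,"z":0,"roll":0,"grip":0},
    {"x":0,"y":0,"z":0,"roll":0,"grip":0},
  ],
)

```text
time_s: 11.88
tool_pos: [0.6543, 0.0835, 0.2196]
eef_rot: [-179.9, 0.0, 155.1]
ft_force: [-0.3, -0.3, -1.5]
width: 0.0295
gripper_force: 69.3
```

```bash
python3 - <<'E'
from h import *
from rig import capture
import cv2
s=sensors.sense();a=capture("wrist")[:,:,::-1].copy()
cv2.imwrite("pics/w4.png",a);np.save("s4.npy",s,allow_pickle=True)
print(s["tool_pos"],s["eef_rot"],s["time_s"],s["ft_force"],s["width"],s["q"])
E
```

```text
[0.65433948 0.08352648 0.21962464] [-1.79949214e+02  3.50578676e-04  1.55059848e+02] 11.875 [-0.28110001 -0.26219067 -1.46787036] 0.029521641635958905 [-22.76970056  29.9997498   17.6218785   93.06327651 -10.16971664
  58.54730904  63.02234254]
```

View pics/w4.png

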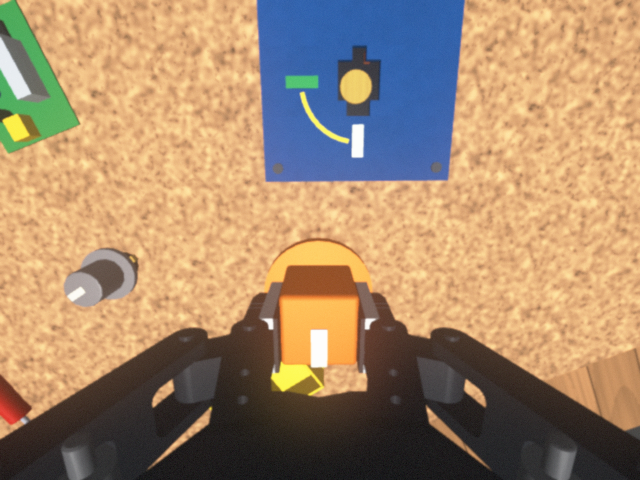

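The wrist view shows the box nearly aligned: white mark (358,141), green mark (302,82), bore about (359,80). The held plug's flange spans columns 264–372 with its top edge at row 239.

```bash
python3 - <<'E'
from h import *
import cv2
s=np.load("s4.npy",allow_pickle=True).item();a=cv2.imread("pics/w4.png")
roi=np.zeros(a.shape[:2],bool);roi[30:170,275:450]=1
W=(a.min(2)>150)&roi
h=cv2.cvtColor(a,cv2.COLOR_BGR2HSV)
G=(abs(h[...,0].astype(int)-70)<15)&(h[...,1]>120)&(h[...,2]>90)&roi
P={}
for n,m in(("w",W),("g",G)):
    ys,xs=np.nonzero(m);r=cv2.minAreaRect(np.c_[xs,ys].astype(np.float32));print(n,len(xs),r)
    P[n]=at("wrist",*r[0],.08,s)
w,g=P["w"][:2],P["g"][:2];d=w-g
print(w,g,np.linalg.norm(d)/.04/2**.5)
yaw=np.arctan2(d[1],d[0])-np.pi/4
c=(w+g)/2; ex=np.array([np.cos(yaw),np.sin(yaw)]);ey=np.array([-ex[1],ex[0]])
c=c-.02*ex+.02*ey
print("box yaw",np.degrees(yaw),"centre",c)
for e in((338,80),(380,80),(359,46),(359,115)):print(at("wrist",*e,.08,s)[:2])
e1,e2=at("wrist",266,181,.08,s),at("wrist",449,181,.08,s);print("edge yaw",np.degrees(np.arctan2(*(e2-e1)[[1,0]]))-90,(e1+e2)[:2]/2-.07*ex)
# plug
z=s["tool_pos"][2]-.0639+.036
l,r_,t=[at("wrist",*p,z,s)[:2] for p in((264,290),(372,290),(318,239))]
tx=np.array([np.cos(np.radians(s["eef_rot"][2])),np.sin(np.radians(s["eef_rot"][2]))]);ty=np.array([tx[1],-tx[0]])
T=s["tool_pos"][:2]
print("plug off tool y",((l+r_)/2-T)@ty,"tool x",(t-T)@tx-.026, "diam",np.linalg.norm(l-r_))
c2=[at("wrist",*p,s["tool_pos"][2]-.0639+.072,s)[:2] for p in((282,267),(354,267),(357,364),(279,364))]
print("top",[(round((q-T)@tx,4),round((q-T)@ty,4)) for q in c2])
E
```

```text
w 453 ((367.67364501953125, 145.04275512695312), (164.6092987060547, 35.21274948120117), 25.924903869628906)
g 384 ((301.5, 81.5), (11.0, 31.0), 90.0)
[0.60584993 0.147506  ] [0.54575922 0.12155871] 1.157064758290556
box yaw -21.645213877232745 centre [0.56459202 0.16049923]
[0.5558477  0.14554779]
[0.56846889 0.17265819]
[0.54226279 0.16759329]
[0.58370013 0.14991158]
edge yaw -24.952597838980097 [0.56200458 0.15595742]
plug off tool y 0.0006553404710177851 tool x 0.0023122802569281037 diam 0.051918650458600134
top [(np.float64(0.0277), np.float64(-0.0121)), (np.float64(0.0276), np.float64(0.0136)), (np.float64(-0.0124), np.float64(0.0159)), (np.float64(-0.0124), np.float64(-0.0145))]
```

```bash
python3 - <<'E'
from h import *
import cv2
s=np.load("s4.npy",allow_pickle=True).item();a=cv2.imread("pics/w4.png")
def rect(m,x0,x1,y0,y1):
    r=np.zeros(m.shape,bool);r[y0:y1,x0:x1]=1
    ys,xs=np.nonzero(m&r);q=np.c_[xs,ys].astype(np.float32);return q.mean(0),cv2.minAreaRect(q)
h=cv2.cvtColor(a,cv2.COLOR_BGR2HSV)
(w,rw)=rect(a.min(2)>130,345,372,118,165);g,rg=rect((abs(h[...,0].astype(int)-70)<15)&(h[...,1]>120)&(h[...,2]>90),280,325,65,98)
print(rw,rg)
w,g=at("wrist",*w,.08,s)[:2],at("wrist",*g,.08,s)[:2];d=w-g
yaw=np.arctan2(d[1],d[0])-np.pi/4
ex=np.array([np.cos(yaw),np.sin(yaw)]);ey=np.array([-ex[1],ex[0]])
print(np.linalg.norm(d)/.04/2**.5,np.degrees(yaw),(w+g)/2-.02*ex+.02*ey)
# dark bore+slots mask
D=(a.max(2)<70);ys,xs=np.nonzero(D[40:120,330:390]);print("dark",xs.min()+330,xs.max()+330,ys.min()+40,ys.max()+40)
for y in(50,55,80,105,112):
    x=np.nonzero(D[y,330:390])[0]+330;print(y,x.min(),x.max()) if len(x) else 0
# box side edges (blue)
B=(h[...,0]>100)&(h[...,0]<130)&(h[...,1]>130)
for y in(20,100,170):
    x=np.nonzero(B[y])[0];print("blue",y,x.min(),x.max(),at("wrist",x.min(),y,.08,s)[:2],at("wrist",x.max(),y,.08,s)[:2])
for x in(280,358,440):
    y=np.nonzero(B[:220,x])[0];print("blue",x,y.max())
E
```

```text
((354.0, 140.5), (33.0, 18.0), 90.0) ((301.5, 81.5), (11.0, 31.0), 90.0)
1.014708655295744 -24.776894440098012 [0.56291304 0.15802038]
dark 340 378 48 99
50 354 364
55 354 363
80 373 376
blue 20 259 461 [0.49888824 0.11196801] [0.55705198 0.23686908]
blue 100 263 453 [0.54505095 0.09100956] [0.60298979 0.21547481]
blue 170 286 447 [0.5964592  0.08399706] [0.64822719 0.19524718]
blue 280 161
blue 358 178
blue 440 177
```

```bash
python3 - <<'E'
from h import *
from scipy.optimize import least_squares
s=np.load("s4.npy",allow_pickle=True).item()
A=lambda u,v:at("wrist",u,v,.08,s)[:2]
w,g=A(357.8,141),A(301.7,81.7)
n=A(359,51);wi=A(358.3,112);b1,b2=A(338.5,80),A(380,80)
el,er=A(262.7,100),A(453.5,100); ed=[A(268,181),A(358,181),A(448,181)]
def res(p):
    c=p[:2];e=np.array([np.cos(p[2]),np.sin(p[2])]);f=np.array([-e[1],e[0]])
    L=lambda q:np.array([(q-c)@e,(q-c)@f])
    return np.r_[L(w)-[.04,0],L(g)-[0,-.04],L(n)[1],L(wi)[1],L(el)[1]+.07,L(er)[1]-.07,[L(q)[0]-.07 for q in ed],(L(b1)+L(b2))[1]/2]
r=least_squares(res,[.56,.155,-.44],loss="soft_l1",f_scale=.001,x_scale=[.01,.01,.01])
print(r.x[:2],np.degrees(r.x[2]));print((r.fun*0+res(r.x))*1000)
c=r.x
psi=c[2]+np.pi; tx=np.array([np.cos(psi),np.sin(psi)]);ty=np.array([tx[1],-tx[0]])
t=c[:2]-.0022*tx-.0006*ty
print("target tool",t,"yaw",np.degrees(psi),"delta",(t-s["tool_pos"][:2])/.02,"roll",(psi-np.radians(s["eef_rot"][2]))/.1)
E
```

```text
[0.56315091 0.15848272] -24.812931800781314
[ 0.44944987  0.49113419 -0.15969043 -0.67334005 -0.40368452  0.27226026
  0.94314256 -1.18945425 -0.25542439 -0.08672858  0.08190048  0.32446884]
target tool [0.56489602 0.15701486] yaw 155.1870681992187 delta [-4.47217286  3.67441911] roll 0.022204043423106334
```

move_arm(
  moves=[
    {"x":-0.9,"y":0.74,"z":0,"roll":0,"grip":0},
    {"x":-0.9,"y":0.74,"z":0,"roll":0.02,"grip":0},
    {"x":-0.9,"y":0.74,"z":0,"roll":0,"grip":0},
    {"x":-0.9,"y":0.73,"z":-0.5,"roll":0,"grip":0},
    {"x":-0.87,"y":0.72,"z":-0.8,"roll":0,"grip":0},
    {"x":0,"y":0,"z":-1,"roll":0,"grip":0},
    {"x":0,"y":0,"z":-0.8,"roll":0,"grip":0},
    {"x":0,"y":0,"z":-0.4,"roll":0,"grip":0},
    {"x":0,"y":0,"z":0,"roll":0,"grip":0},
  ],
)

```text
time_s: 13.05
tool_pos: [0.5655, 0.1573, 0.1489]
eef_rot: [-180.0, -0.0, 155.1]
ft_force: [0.1, 0.2, -1.3]
width: 0.0287
gripper_force: 69.3
```

```bash
python3 - <<'E'
from h import *
from rig import capture
import cv2
s=sensors.sense();a=capture("wrist")[:,:,::-1].copy()
cv2.imwrite("pics/w5.png",a);np.save("s5.npy",s,allow_pickle=True)
print(s["tool_pos"],s["eef_rot"],s["time_s"],s["ft_force"],s["moment"])
E
```

```text
[0.5655171  0.15727833 0.14888127] [-1.79953493e+02 -2.26267827e-02  1.55142872e+02] 13.05 [ 0.14969196  0.24824798 -1.25986657] [-0.02508815 -0.01786567 -0.01415274]
```

View pics/w5.png

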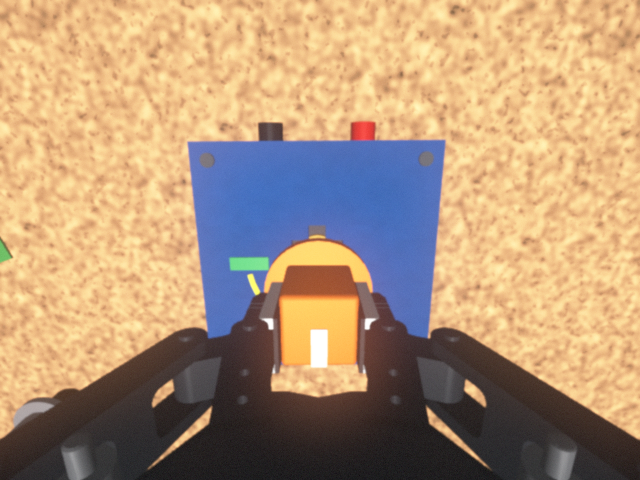

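The box's far edge is at row 141 (columns 189–444), and the narrow slot at column 317 lines up with the flange centre at 318. A quick consistency check, then insertion.

```bash
python3 - <<'E'
from h import *
s=np.load("s5.npy",allow_pickle=True).item()
p=np.radians(s["eef_rot"][2]);tx=np.array([np.cos(p),np.sin(p)]);ty=np.array([tx[1],-tx[0]])
for u,v in((189,141.5),(316.5,141),(444.5,140.5),(317,230),(249.5,264)):
    q=at("wrist",u,v,.08,s)[:2]-s["tool_pos"][:2];print(u,v,q@tx,q@ty)
E
```

```text
189 141.5 0.07217346080138812 -0.0694962521568169
316.5 141 0.07241302391874205 -0.00019823857305604462
444.5 140.5 0.0726522051458299 0.06928424803925079
317 230 0.02272272286140323 -4.993127021674569e-06
249.5 264 0.0017718722630384574 -0.040512738457734086
```

move_arm(
  moves=[
    {"x":-0.01,"y":-0.02,"z":-0.2,"roll":0,"grip":0},
    {"x":0,"y":0,"z":-0.2,"roll":0,"grip":0},
    {"x":0,"y":0,"z":-0.2,"roll":0,"grip":0},
    {"x":0,"y":0,"z":-0.2,"roll":0,"grip":0},
    {"x":0,"y":0,"z":0,"roll":0,"grip":0},
  ],
  force=100,
)

```text
time_s: 13.72
tool_pos: [0.565, 0.1575, 0.1328]
eef_rot: [-180.0, -0.0, 155.2]
ft_force: [-0.3, 0.4, -0.7]
width: 0.0287
gripper_force: 100.8
```

move_arm(
  moves=[
    {"x":0,"y":0,"z":-0.1,"roll":0,"grip":0},
    {"x":0,"y":0,"z":-0.1,"roll":0,"grip":0},
    {"x":0,"y":0,"z":-0.1,"roll":0,"grip":0},
    {"x":0,"y":0,"z":-0.1,"roll":0,"grip":0},
    {"x":0,"y":0,"z":0,"roll":0,"grip":0},
  ],
)

```text
time_s: 14.35
tool_pos: [0.5652, 0.1575, 0.1251]
eef_rot: [-180.0, -0.0, 155.2]
ft_force: [0.2, -0.6, -0.6]
width: 0.028
gripper_force: 100.8
```

Lugs are entering freely.

move_arm(
  moves=[
    {"x":0,"y":0,"z":-0.15,"roll":0,"grip":0},
    {"x":0,"y":0,"z":-0.15,"roll":0,"grip":0},
    {"x":0,"y":0,"z":-0.15,"roll":0,"grip":0},
    {"x":0,"y":0,"z":-0.1,"roll":0,"grip":0},
    {"x":0,"y":0,"z":0,"roll":0,"grip":0},
  ],
)

```text
time_s: 14.98
tool_pos: [0.5655, 0.1575, 0.115]
eef_rot: [180.0, 0.0, 155.2]
ft_force: [-2.6, -1.9, 6.8]
width: 0.0285
gripper_force: 102.2
```

move_arm(
  moves=[
    {"x":0,"y":0,"z":-0.06,"roll":0,"grip":0},
    {"x":0,"y":0,"z":-0.06,"roll":0,"grip":0},
    {"x":0,"y":0,"z":0,"roll":0,"grip":0},
    {"x":0,"y":0,"z":0,"roll":0,"grip":0},
  ],
)

```text
time_s: 15.48
tool_pos: [0.5655, 0.1575, 0.1141]
eef_rot: [179.9, -0.0, 155.2]
ft_force: [-6.0, -2.1, 17.8]
width: 0.0287
gripper_force: 103.8
```

Fully home: 17.8 N, and it won't go lower. Now I turn clockwise, shifting the tool so it rotates about the plug axis.

move_arm(
  moves=[
    {"x":-0.02,"y":-0.01,"z":0,"roll":-0.5,"grip":0},
    {"x":-0.02,"y":-0.006,"z":0,"roll":-0.7,"grip":0},
    {"x":-0.01,"y":-0.006,"z":0,"roll":-0.8,"grip":0},
    {"x":-0.01,"y":-0.006,"z":0,"roll":-0.8,"grip":0},
    {"x":-0.01,"y":-0.006,"z":0,"roll":-0.8,"grip":0},
    {"x":0,"y":0,"z":0,"roll":0,"grip":0},
  ],
)

```text
time_s: 16.23
tool_pos: [0.565, 0.1571, 0.1141]
eef_rot: [179.9, 0.1, 134.5]
ft_force: [-3.5, -0.9, 14.2]
width: 0.0287
gripper_force: 103.4
```

move_arm(
  moves=[
    {"x":-0.01,"y":-0.006,"z":-0.01,"roll":-0.8,"grip":0},
    {"x":-0.01,"y":-0.006,"z":0,"roll":-0.8,"grip":0},
    {"x":-0.01,"y":-0.004,"z":0,"roll":-0.8,"grip":0},
    {"x":-0.01,"y":-0.004,"z":0,"roll":-0.8,"grip":0},
    {"x":-0.01,"y":-0.002,"z":0,"roll":-0.8,"grip":0},
    {"x":-0.01,"y":0,"z":0,"roll":-0.8,"grip":0},
    {"x":-0.01,"y":0,"z":0,"roll":-0.8,"grip":0},
    {"x":0,"y":0,"z":0,"roll":0,"grip":0},
  ],
)

```text
time_s: 17.23
tool_pos: [0.5638, 0.1563, 0.1141]
eef_rot: [179.8, -0.0, 102.5]
ft_force: [-5.0, -2.6, 17.3]
width: 0.0286
gripper_force: 103.7
```

```bash
python3 -c "
from h import *
s=sensors.sense();print(s['moment'],s['q'],s['time_s'])"
```

```text
[-0.41040217  0.95970628 -0.00472775] [-40.13999111  32.7079092   28.07279762 108.51318885 -21.55700838
  43.84874449  12.34004964] 17.225
```

move_arm(
  moves=[
    {"x":-0.015,"y":0,"z":0,"roll":-0.8,"grip":0},
    {"x":-0.015,"y":0,"z":0,"roll":-0.8,"grip":0},
    {"x":-0.015,"y":0,"z":0,"roll":-0.8,"grip":0},
    {"x":-0.015,"y":0,"z":0,"roll":-0.8,"grip":0},
    {"x":-0.01,"y":0,"z":0,"roll":-0.8,"grip":0},
    {"x":-0.01,"y":0,"z":0,"roll":-0.8,"grip":0},
    {"x":-0.01,"y":0,"z":0,"roll":-0.8,"grip":0},
    {"x":0,"y":0,"z":0,"roll":-0.5,"grip":0},
    {"x":0,"y":0,"z":0,"roll":0,"grip":0},
    {"x":0,"y":0,"z":0,"roll":0,"grip":0},
  ],
)

```text
time_s: 18.48
tool_pos: [0.563, 0.1565, 0.1141]
eef_rot: [179.8, -0.2, 67.6]
ft_force: [-1.6, -1.9, 14.7]
width: 0.0287
gripper_force: 103.4
```

```bash
python3 -c "
from h import *
s=sensors.sense();print(s['moment'],s['q'],s['time_s'])"
```

```text
[-0.35634161  0.2393267   0.08601096] [-46.61052689  34.69205796  36.957931   109.11349311 -28.72783183
  45.38127092 -16.36664542] 18.475
```

move_arm(
  moves=[
    {"x":0,"y":0,"z":0,"roll":-0.4,"grip":0},
    {"x":0,"y":0,"z":-0.02,"roll":-0.4,"grip":0},
    {"x":0,"y":0,"z":0,"roll":-0.2,"grip":0},
    {"x":0,"y":0,"z":0,"roll":0,"grip":0},
    {"x":0,"y":0,"z":0,"roll":0,"grip":0},
  ],
)

```text
time_s: 19.1
tool_pos: [0.563, 0.1565, 0.1141]
eef_rot: [179.8, -0.2, 62.0]
ft_force: [-2.6, -0.5, 17.8]
width: 0.0285
gripper_force: 103.9
```

```bash
python3 -c "
from h import *
s=sensors.sense();print(s['moment'],s['time_s'])"
```

```text
[-0.47432584  0.55578779  0.60979411] 19.1
```

Moment jumped to 0.61 N m, so it's on the stop. One final look.

```bash
python3 -c "
from rig import capture
import cv2
cv2.imwrite('pics/w6.png',capture('wrist')[:,:,::-1])"
```

```text
(no output)
```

View pics/w6.png

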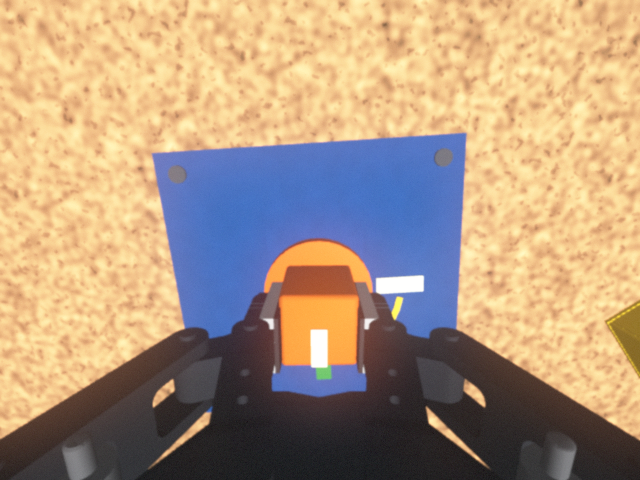

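The stripe at (319,348) points at the green mark at (323,373). The flange is flush, the white mark is off to the side at (400,285), and the plug is still firmly gripped. I'll hand it in.

```bash
python3 -c "
from rig import bot
print(bot.sign_off())"
```

```text
the job is handed in; nothing more can be done
None
```

The middle-sized orange plug is fully home in the socket and turned clockwise to the stop, with its stripe at the green mark; I handed the job in at about 19 s with the arm still gripping and pressing it.

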